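# Feel out the sticky spot of a slide rail and mark it

### The job

Somewhere along this slide rail the carriage sticks, and it cannot be seen. Stroke the carriage slowly (under 10 cm/s) and without ramming the ends, first fully home against the red buffer and then through its full travel fully home against the black buffer, feeling for the place where it drags; then bring it back, leave it standing in the middle of that sticky spot and let go of it. Then take the pink eraser from the turntable and lay it flat on the ledge beside the rail, level with the middle of the carriage, to mark the place; leave everything else where it is.

Things in the scene. Friction and masses are not known exactly. Their poses are not given: they have to be found in the camera images.
- rail: Fixed slide rail on an aluminium base plate 370 mm long, 12 mm thick, x = -30 to +95 mm. Origin on the work surface under the middle of its steel beam; y along the travel from the red buffer (-y) to the black buffer (+y), z up. The plate from x = 25 to 95 mm is the free flat ledge, top 12 mm up, ticks along its outer edge. End blocks 45 mm high stand at y = -170 and +170 mm.
- ledge (a point): Point on the ledge's top face, mid-width (x = 60 mm in the rail's frame) at the middle of the rail's length; axes as the rail's.
- slide (a joint): Carriage position along the rail's +y, m: 0 just touching the red buffer, 0.240 just touching the black one, 0.120 at mid-rail. It stays where left. Drag is about 1 N; at one hidden sticky spot (its middle between 0.08 and 0.20) it is 6 to 11 N. From either side the drag sets in about 18 mm before the middle and fades past it. The rubber buffers yield 2.5 mm at 10 N.
- carriage: Blue block 44 mm (x) by 60 mm (y, along the travel), top face 46 mm above the work surface, with an upright orange grip fin 30 mm (x) by 18 mm (y), from 46 to 82 mm above the work surface. Origin on the work surface under the fin's centre; axes as the rail's. It only slides.
- carriage_grip (a point): Point inside the orange fin, on its centre line, 66 mm above the work surface (16 mm below its top): where to pinch it, closing the fingers along the travel (y). Axes as the rail's.
- eraser_c (a point): Centre of the pink eraser, a loose block 22 mm (x) by 50 mm (y) by 18 mm high (z), 28 g, lying flat on the turntable; its z axis is up. The turntable's top is 26 mm above the work surface.
- turntable: White plastic turntable, 284 mm across; origin on the work surface under its axis. It turns stiffly.
- stapler: Chrome stapler 125 mm long, 47 mm high, on the turntable; leave alone. Origin under its centre.
- bowl: Small glass bowl 72 mm across, 36 mm high, on the turntable; leave alone. Origin under its centre.
- tape: Roll of clear tape 66 mm across, 19 mm high, lying on the turntable; leave alone. Origin under its centre.
- clip: Steel binder clip 32 mm wide, about 31 mm high, on the turntable; leave alone. Origin under its centre.
- mug: Blue mug, 80 mm across, 92 mm high, beyond the rail; leave alone. Origin under its centre.
- oil: Small yellow bottle 44 mm across, 110 mm high, beyond the rail; leave alone. Origin under its centre.
- driver: Screwdriver lying beyond the rail; leave alone.

How it is judged:
By the outcome, as a careful person would: the job done as asked, in the order asked, and still so for the second after the job is handed in, with the robot touching nothing.
It also fails if it takes over 67 s, if anything falls off the work surface, if the arm or the gripper's body presses on something with over 40 N, if the wrist force passes 120 N, or if a joint passes its speed limit or range.

### The arm

A 6-joint arm with a two-finger parallel gripper is mounted at the origin on the work surface. World frame = base frame: x ahead of the robot, y to its left, z up, the work surface at z = 0. Lengths are in m, angles in rad, forces in N, time in s.
With the tool pointing down it reaches from about 0.35 to 0.775 m from the base axis. Payload 7.3 kg.
Tool frame: the origin (TCP) lies at the very end of the fingers, on their centre line; the grasp point (between the pads) lies grip_point_offset behind it (grip_point_offset is the distance from the TCP to the grasp point, in m); z points along the fingers, y is the direction in which the jaws open and shut (so a half turn about z gives the same grasp; the last joint's range is limited). The gripper opens to 92 mm and grips with 3 to 60 N. Pads are 19 mm wide; open, the fingers measure 130 mm over their backs; the gripper's body (75 mm by 190 mm) begins 47 mm behind the grasp point.
Start: joints at [1.041, 0.342, 1.524, -0, 1.275, -0.146], TCP at [0.197, 0.487, 0.227] pointing down, gripper open.
Joint ranges: [-2.53, 2.53], [-0.77, 2.02], [0.04, 2.7], [-1, 4.14], [0.28, 2.66], [-3.11, 3.11]. Speed limits (rad/s): [2.57, 2.57, 3.14, 3.14, 3.14, 3.14].

### API

Orientations are given as [roll, pitch, yaw] about the fixed x, y, z axes, in that order (R = Rz(yaw) Ry(pitch) Rx(roll)).
In Python, from cell import * gives the robot as it stands.
- The arm moves only by the shell command python3 -m inch 'ROWS' [OPENING] [FORCE]. ROWS is JSON, a list that holds one entry, the list of rows, each a list of 4 numbers: the shift along the tool's x, y, z in mm, then the turn about the tool's z in rad. In form: [[[x, y, z, roll], ...]]. A call has 1 to 10 rows; each row shifts and turns the commanded pose from where the row before left it, along the tool's axes as they then stand; what a row does not reach is not made up. A row lasts 1/8 s, in which the tool goes at most 62.5 mm and 10.7 degrees, less where a joint would pass 70% of its speed; a pose out of reach is approached as far as the arm can. A call with a gripper value outside its range is refused whole. OPENING is the closure, from -1 (fully open) to 1 (shut), set as the call begins (- or left out, the last holds). The fingers move at their own pace and stop on an object; FORCE is the grip in N (left out, the last holds). Time passes only in rows, so rows that do not move let the fingers close. It gives the time, the measured TCP pose, the force and the opening at its end, in the units of the state.
- observe(): the state, without advancing time (a new reading comes with each control period).
- read_camera(name): name is "side" or "top" or "wrist"; returns a dict with "img" (420x560x3 uint8, blue, green, red), "fx", "fy", "cx", "cy" (pixels), "eye" and "rotation" of the camera in the world; the wrist camera has in their place "T_tool_cam" (4x4, takes a point from camera to tool coordinates, whose origin is the TCP and whose axes are the flange's). Camera axes: x right, y down, z forward; pixel columns grow to the right and rows downward; lengths in m; the calibration is good to about 2 mm. A picture is of the moment at which its call begins: read the wrist's pose just before it. There is no depth.
- hand_in(): hands the job in, once; it reports no verdict.
Trained networks look in the newest picture that a camera, given by its name, has taken for a name from the list of things; names that differ only in an ending like _2 or _b are one class to them, and where a whole thing is asked for, a point or a joint stands for the part that bears it (a point fixed in the world has none). Each returns a list of dicts, best first, with "conf" (0 to 1); they miss things now and then, are a little off and sometimes report something else, mostly with a low value. They report only what shows in the picture. A call takes as long as a camera call.
- boxes_of(camera, label): "at" ([row, column] in pixels, amid what is visible of it).
- place_of(camera, label): "at" ([row, column] in pixels: a listed point, or the origin of a listed thing).
The state is a dict: "time": time; "qpos": joint angles; "qvel": joint speeds; "joint_efforts": joint torques, N m; "tool_pos": TCP position; "tool_rot": TCP orientation; "contact_force": force on the tool from outside, world axes, zero at the start; "torque": the same for the moment, N m; "opening": finger opening in m.
Only numpy, scipy, OpenCV 4.12 (cv2) and the standard library are available. Lean on these libraries where they do the work, as an engineer would, in place of code of your own. Each camera call takes 0.05 s, during which the arm holds its last target. There are 200 camera calls.

## Working session

There is one attempt and no reset: what is moved stays moved. The work goes in short steps, Python scripts to look and compute and a shell command to move; the robot and the scene stay as the last step left them, time stands still between calls to the robot, and variables do not carry over. Pictures are saved under pics/ and viewed, about 8 in all and at most 12, crops included, and the job is handed in when it is done.

```bash
mkdir -p pics; ls; cat > h.py <<'E'
from cell import *
import numpy as np, cv2
from scipy.spatial.transform import Rotation as R
def ray(c,at):
    d=np.array([(at[1]-c['cx'])/c['fx'],(at[0]-c['cy'])/c['fy'],1.])
    return np.array(c['eye']),np.array(c['rotation'])@d
def onz(c,at,z):
    e,d=ray(c,at); return e+d*(z-e[2])/d[2]
def proj(c,p):
    q=np.array(c['rotation']).T@(np.array(p)-np.array(c['eye'])); return (c['fy']*q[1]/q[2]+c['cy'],c['fx']*q[0]/q[2]+c['cx'])
E
python3 - <<'E'
from h import *
s=observe();print({k:np.round(v,3).tolist() for k,v in s.items()}); 
import cell;print(getattr(cell,'grip_point_offset',None))
Z=dict(rail=0,ledge=.012,carriage=0,carriage_grip=.066,eraser_c=.035,turntable=0,stapler=.026,bowl=.026,tape=.026,clip=.026,mug=0,oil=0)
ims=[]
for n in('top','side'):
    c=read_camera(n);ims.append(c['img']);cv2.imwrite(f'pics/{n}0.png',c['img'])
    print(n,np.round(c['eye'],3))
    for k,z in Z.items():
        for fn in (place_of,):
            for o in fn(n,k)[:2]: print(k,np.round(o['conf'],2),np.round(o['at'],1),np.round(onz(c,o['at'],z),4))
E
```

```text
pics
{'time': 0.0, 'qpos': [1.041, 0.343, 1.525, 0.0, 1.275, -0.146], 'qvel': [-0.0, -0.0, -0.001, 0.001, -0.002, -0.003], 'joint_efforts': [0.002, -43.125, -24.422, 0.072, 0.056, -0.0], 'tool_pos': [0.196, 0.486, 0.226], 'tool_rot': [-3.14, -0.0, 2.758], 'contact_force': [-0.098, 0.035, -0.188], 'torque': [-0.023, 0.001, 0.026], 'opening': 0.092}
0.0188
top [0.468 0.045 0.981]Traceback (most recent call last):
  File "<stdin>", line 11, in <module>
  File "h.py", line 8, in onz
    e,d=ray(c,at); return e+d*(z-e[2])/d[2]
                                       ~^^^
IndexError: invalid index to scalar variable.
```

```bash
sed -i "s/np.array(c\['rotation'\])/R.from_euler('xyz',c['rotation']).as_matrix()/" h.py
python3 - <<'E'
from h import *
Z=dict(rail=0,ledge=.012,carriage=0,carriage_grip=.066,eraser_c=.035,turntable=0,stapler=.026,bowl=.026,tape=.026,clip=.026,mug=0,oil=0)
ims=[]
for n in('top','side'):
    c=read_camera(n);ims.append(c['img'])
    print(n,np.round(c['eye'],3),c['rotation'])
    for k,z in Z.items():
        for o in place_of(n,k)[:2]: print(k,np.round(o['conf'],2),np.round(o['at'],1),np.round(onz(c,o['at'],z),4))
cv2.imwrite('pics/top0.png',ims[0]);cv2.imwrite('pics/side0.png',ims[1])
E
```

```text
top [0.468 0.045 0.981] [-2.93697315 -0.00461067 -1.48920497]
rail 0.72 [299.6 357.6] [ 0.487  -0.1486  0.    ]
ledge 0.78 [274.1 365.9] [ 0.5434 -0.1622  0.012 ]
carriage 0.67 [308.2 398.5] [ 0.4758 -0.2392  0.    ]
carriage 0.48 [260.  165.9] [0.539  0.2844 0.    ]
carriage_grip 0.8 [308.4 404.2] [ 0.4758 -0.2318  0.066 ]
carriage_grip 0.37 [150.2 268.7] [0.7931 0.0738 0.066 ]
eraser_c 0.83 [262.6 166.4] [0.531 0.274 0.035]
turntable 0.68 [231.7 164.8] [0.6025 0.2953 0.    ]
stapler 0.56 [188.2 168.7] [0.6984 0.2929 0.026 ]
bowl 0.91 [214.  128.6] [0.632  0.3743 0.026 ]
bowl 0.17 [259.7 163.5] [0.5373 0.2833 0.026 ]
clip 0.62 [209.3 166.5] [0.6496 0.2915 0.026 ]
clip 0.52 [185.3 171. ] [0.7056 0.2886 0.026 ]
mug 0.8 [169.2 319.6] [ 0.7797 -0.0471  0.    ]
oil 0.58 [150.  267.2] [0.8167 0.0794 0.    ]
oil 0.27 [215.7 197.1] [0.6454 0.2264 0.    ]
side [0.622 0.731 0.754] [-2.3714058   0.01526095 -3.11762249]
rail 0.81 [175.3 333.2] [ 0.4803 -0.1375  0.    ]
ledge 0.88 [163.7 309.6] [ 0.5502 -0.1772  0.012 ]
carriage 0.71 [155.5 333.7] [ 0.4709 -0.2332  0.    ]
carriage 0.42 [172.3 334.1] [ 0.4765 -0.1513  0.    ]
carriage_grip 0.71 [137.2 335.9] [ 0.47   -0.2391  0.066 ]
eraser_c 0.53 [289.5 325.6] [0.5343 0.2809 0.035 ]
eraser_c 0.18 [140.8 334.5] [ 0.4692 -0.2634  0.035 ]
turntable 0.83 [299.7 292.5] [0.6057 0.2864 0.    ]
bowl 0.77 [331.4 274.1] [0.6442 0.3749 0.026 ]
tape 0.61 [265.  278.5] [0.6382 0.211  0.026 ]
clip 0.54 [293.  272.5] [0.65   0.2858 0.026 ]
mug 0.79 [196.  233.3] [ 0.7723 -0.0457 -0.    ]
mug 0.17 [288.8 324.2] [ 0.5331  0.2572 -0.    ]
oil 0.74 [231.6 217.6] [0.8    0.0883 0.    ]
```

View pics/top0.png

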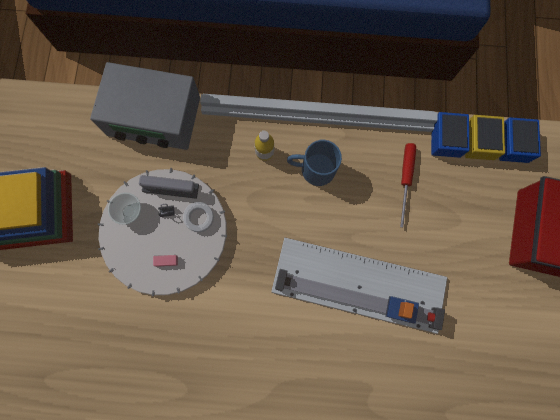

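View pics/side0.png

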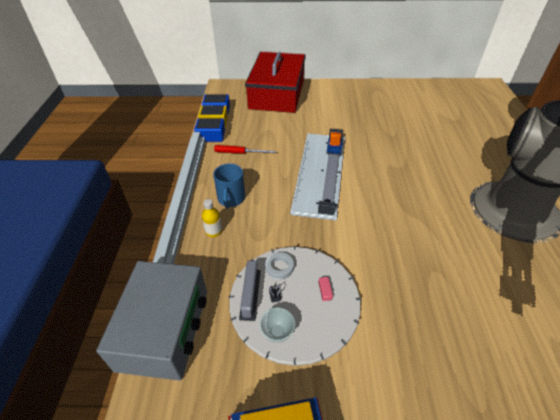

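```bash
python3 - <<'E'
from h import *
c=read_camera('top');im=c['img']
for p in [(240,284),(273,446),(329,438),(295,274)]: print(np.round(onz(c,p,.012),4))
crop=cv2.resize(im[225:345,255:460],None,fx=3.9,fy=3.9,interpolation=cv2.INTER_CUBIC)
cv2.imwrite('pics/crop.png',crop)
cr=im[245:275,140:190]
hsv=cv2.cvtColor(im,cv2.COLOR_BGR2HSV)
m=((hsv[...,1]>90)&((hsv[...,0]>165)|(hsv[...,0]<5)));m[:240]=0;m[280:]=0;m[:,:140]=0;m[:,200:]=0
ys,xs=np.where(m);pts=np.array([onz(c,(y,x),.040)[:2] for y,x in zip(ys,xs)],np.float32)
print(len(pts),cv2.minAreaRect(pts))
E
```

```text
[0.6042 0.0238 0.012 ]
[ 0.5603 -0.3388  0.012 ]
[ 0.4388 -0.3216  0.012 ]
[0.4817 0.0364 0.012 ]
204 ((0.5348556041717529, 0.2765829861164093), (0.01933353580534458, 0.04777336120605469), 4.7016801834106445)
```

View pics/crop.png

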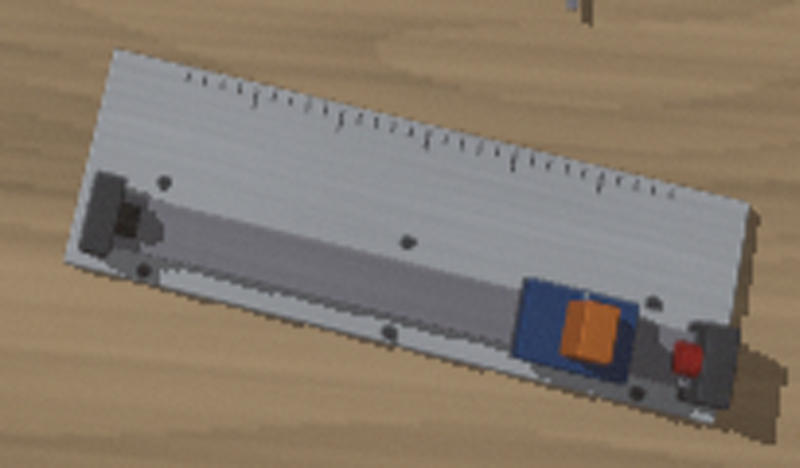

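```bash
cat >> h.py <<'E'
def wcam():
    s=observe(); c=read_camera('wrist'); T=np.array(c['T_tool_cam'])
    Rt=R.from_euler('xyz',s['tool_rot']).as_matrix()
    c['eye']=np.array(s['tool_pos'])+Rt@T[:3,3]; c['rotation']=R.from_matrix(Rt@T[:3,:3]).as_euler('xyz'); return s,c
def mv(s,p):  # mm in tool axes
    return np.round(R.from_euler('xyz',s['tool_rot']).as_matrix().T@(np.array(p)-np.array(s['tool_pos']))*1000,1)
E
python3 - <<'E'
from h import *
c=read_camera('top')
P=[onz(c,p,.012)[:2] for p in [(237.8,284.5),(277.6,447.3),(334,439.6),(292.4,271.7)]]
m=np.mean(P,0);print(np.round(P,4),m)
ey=(P[0]-P[1]+P[3]-P[2]);ey/=np.linalg.norm(ey);ex=np.array([ey[1],-ey[0]])
yaw=np.arctan2(-ey[0],ey[1]);o=m-ex*.0325;print('yaw',yaw,'rail o',o,'ledge',o+.06*ex)
# fin top: mid z .082 crop (598,332)-> full ; carriage top
f=onz(c,(225+332/3.9,255+594/3.9),.07)[:2];print('fin',f,(f-o)@ex,(f-o)@ey)
g=(np.array([.4758,-.2318])+np.array([.470,-.2391]))/2;print('grip nets',g,(g-o)@ex,(g-o)@ey)
s=observe();q=o+ey*((g-o)@ey);print('to above fin (z .12)',mv(s,[q[0],q[1],.12]))
E
```

```text
[[ 0.6092  0.023 ]
 [ 0.5504 -0.3417]
 [ 0.4287 -0.3251]
 [ 0.4868  0.0418]] [ 0.5187929  -0.15048859]
yaw -0.15849935784267072 rail o [ 0.48670027 -0.1453589 ] ledge [ 0.54594819 -0.1548291 ]
fin [ 0.47283673 -0.23695373] 0.0007672433948716592 -0.09263487975025345
grip nets [ 0.4729  -0.23545] 0.0005923760604714062 -0.09114001396315546
to above fin (z .12) [-526.1 -566.4  106.7]
```

```bash
python3 -m inch '[[[-37,-24,0,0],[-37,-24,0,0],[-37,-24,0,0],[-37,-24,0,0],[-37,-24,0,0],[-37,-24,0,-0.056],[-37,-24,0,-0.056],[-37,-24,0,-0.056],[0,0,0,-0.056]]]' -1; python3 - <<'E'
from h import *
s=observe();print(s['tool_pos'],s['tool_rot'],mv(s,[.4727,-.2347,.14]))
E
```

```text
time: 2.62
tool_pos: [0.4068, 0.2004, 0.2267]
tool_rot: [-3.141, 0.001, 2.98]
contact_force: [-1.1, 0.2, -0.4]
opening: 0.0916
[0.40681045 0.20042541 0.22674723] [-3.14144608e+00  8.27724947e-04  2.97964052e+00] [-135.1 -418.8   86.9]
```

```bash
python3 -m inch '[[[-15,-46.5,9.6,0],[-15,-46.5,9.6,0],[-15,-46.5,9.6,0],[-15,-46.5,9.6,0],[-15,-46.5,9.6,0],[-15,-46.5,9.6,0],[-15,-46.5,9.6,0],[-15,-46.5,9.6,0],[-15,-46.5,9.6,0],[0,0,0,0]]]'; python3 - <<'E'
from h import *
s,c=wcam();print(s['tool_pos'],s['tool_rot'],mv(s,[.4727,-.2347,.053]))
for k,z in dict(carriage_grip=.066,rail=0,ledge=.012).items():
    for o in place_of('wrist',k)[:1]: print(k,o,onz(c,o['at'],z))
cv2.imwrite('pics/w1.png',c['img'])
E
```

```text
time: 3.88
tool_pos: [0.4716, -0.235, 0.1394]
tool_rot: [-3.142, -0.0, 2.978]
contact_force: [0.2, 0.9, -0.8]
opening: 0.0919
[ 0.47158432 -0.23495267  0.13936773] [-3.14152964e+00 -4.50249438e-04  2.97799543e+00] [-1.1  0.4 86.4]
carriage_grip {'at': [217.8, 275.8], 'conf': 0.92} [ 0.4725287 -0.2358962  0.066    ]
rail {'at': [196.5, 367.4], 'conf': 0.69} [ 0.48701541 -0.13994236  0.        ]
ledge {'at': [256.3, 365.0], 'conf': 0.78} [ 0.54978013 -0.1508232   0.012     ]
```

View pics/w1.png

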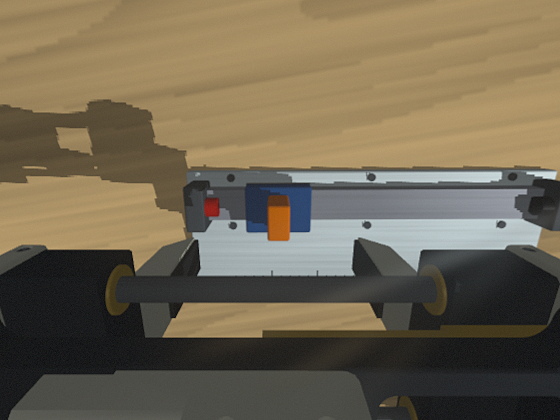

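```bash
python3 -m inch '[[[-1,-0.5,25,0],[0,0,25,0],[0,0,20,0],[0,0,16,0],[0,0,0,0]]]'; python3 -m inch '[[[0,0,0,0],[0,0,0,0],[0,0,0,0],[0,0,0,0],[0,0,0,0]]]' 1 40
```

```text
time: 4.7
tool_pos: [0.4722, -0.2318, 0.0537]
tool_rot: [3.141, -0.002, 2.983]
contact_force: [0.0, 0.4, 0.5]
opening: 0.0915
time: 5.32
tool_pos: [0.4726, -0.2329, 0.0544]
tool_rot: [3.142, 0.0, 2.982]
contact_force: [-0.2, 0.5, -0.9]
opening: 0.0462
```

```bash
python3 -m inch '[[[0,0,0,0],[0,0,0,0],[0,0,0,0],[0,0,0,0]]]'; python3 -m inch '[[[0,0,0,0]]]'
```

```text
time: 5.82
tool_pos: [0.4726, -0.2328, 0.0543]
tool_rot: [3.142, -0.0, 2.982]
contact_force: [0.7, -0.7, 0.4]
opening: 0.0182
time: 5.95
tool_pos: [0.4726, -0.2328, 0.0543]
tool_rot: [3.142, 0.0, 2.982]
contact_force: [-0.6, -0.2, -0.8]
opening: 0.0177
```

```bash
python3 -m inch '[[[0,-3,0,0],[0,-5,0,0],[0,-5,0,0],[0,-5,0,0]]]'; python3 -m inch '[[[0,-4,0,0]]]';python3 -m inch '[[[0,-2,0,0]]]';python3 -m inch '[[[0,-1,0,0],[0,-1,0,0]]]';python3 -m inch '[[[0,-1,0,0]]]'
```

```text
time: 6.45
tool_pos: [0.4697, -0.251, 0.0543]
tool_rot: [3.141, 0.0, 2.982]
contact_force: [0.6, -0.4, -1.2]
opening: 0.0174
time: 6.58
tool_pos: [0.469, -0.2549, 0.0543]
tool_rot: [3.142, 0.0, 2.982]
contact_force: [0.5, 1.5, -0.6]
opening: 0.0176
time: 6.7
tool_pos: [0.4687, -0.2568, 0.0543]
tool_rot: [3.142, 0.0, 2.981]
contact_force: [0.9, 1.7, 0.1]
opening: 0.018
time: 6.95
tool_pos: [0.4685, -0.2584, 0.0543]
tool_rot: [3.141, -0.0, 2.982]
contact_force: [1.7, 1.7, -0.3]
opening: 0.0179
time: 7.08
tool_pos: [0.4683, -0.2594, 0.0543]
tool_rot: [3.141, 0.0, 2.982]
contact_force: [1.0, 1.6, -0.4]
opening: 0.0178
```

```bash
for i in 1; do python3 -m inch '[[[0,-1,0,0]]]';python3 -m inch '[[[0,-1,0,0]]]';python3 -m inch '[[[0,-1,0,0]]]';python3 -m inch '[[[0,-1,0,0]]]'; done | grep -E 'pos|force'
```

```text
tool_pos: [0.4681, -0.2604, 0.0543]
contact_force: [1.3, 0.6, -0.5]
tool_pos: [0.4681, -0.2611, 0.0543]
contact_force: [1.3, 4.5, -0.4]
tool_pos: [0.4679, -0.2617, 0.0543]
contact_force: [2.4, 6.6, 0.7]
tool_pos: [0.4678, -0.2622, 0.0543]
contact_force: [3.0, 8.1, 1.3]
```

```bash
python3 -m inch '[[[0,3,0,0],[0,6,0,0],[0,6,0,0],[0,6,0,0],[0,6,0,0],[0,6,0,0],[0,6,0,0],[0,6,0,0],[0,6,0,0]]]'|grep -E 'pos|for'
( python3 -m inch '[[[0,5,0,0]]]';python3 -m inch '[[[0,5,0,0]]]';python3 -m inch '[[[0,5,0,0]]]';python3 -m inch '[[[0,5,0,0]]]'
python3 -m inch '[[[0,5,0,0]]]';python3 -m inch '[[[0,5,0,0]]]';python3 -m inch '[[[0,5,0,0]]]';python3 -m inch '[[[0,5,0,0]]]' )|grep -E 'pos|force'
```

```text
tool_pos: [0.4758, -0.2126, 0.0543]
contact_force: [0.2, -1.2, -2.4]
tool_pos: [0.4766, -0.2077, 0.0543]
contact_force: [0.5, -0.9, -0.9]
tool_pos: [0.4774, -0.2028, 0.0543]
contact_force: [0.5, -0.6, -1.6]
tool_pos: [0.4782, -0.1979, 0.0543]
contact_force: [-0.1, -0.7, -2.1]
tool_pos: [0.479, -0.193, 0.0543]
contact_force: [-0.0, -0.6, -1.1]
tool_pos: [0.4798, -0.188, 0.0543]
contact_force: [-0.2, -1.3, -2.0]
tool_pos: [0.4806, -0.1831, 0.0543]
contact_force: [0.3, -0.3, -1.6]
tool_pos: [0.4814, -0.1781, 0.0543]
contact_force: [0.1, -0.7, -1.8]
tool_pos: [0.4822, -0.1732, 0.0543]
contact_force: [0.3, -0.6, -2.2]
```

Slide ≈ 0.088, no drag yet. Going on.

```bash

( python3 -m inch '[[[0,4,0,0]]]';python3 -m inch '[[[0,4,0,0]]]';python3 -m inch '[[[0,4,0,0]]]';python3 -m inch '[[[0,4,0,0]]]'
python3 -m inch '[[[0,4,0,0]]]';python3 -m inch '[[[0,4,0,0]]]';python3 -m inch '[[[0,4,0,0]]]';python3 -m inch '[[[0,4,0,0]]]'
python3 -m inch '[[[0,4,0,0]]]';python3 -m inch '[[[0,4,0,0]]]';python3 -m inch '[[[0,4,0,0]]]';python3 -m inch '[[[0,4,0,0]]]' )|grep -E 'pos|force'
```

```text
tool_pos: [0.4828, -0.1692, 0.0543]
contact_force: [0.1, -0.8, -2.8]
tool_pos: [0.4834, -0.1654, 0.0543]
contact_force: [-0.9, -2.5, -2.1]
tool_pos: [0.484, -0.1619, 0.0543]
contact_force: [-0.4, -1.6, -2.4]
tool_pos: [0.4847, -0.1576, 0.0543]
contact_force: [-0.3, -1.5, -1.1]
tool_pos: [0.4853, -0.1536, 0.0543]
contact_force: [-1.1, -1.9, -1.7]
tool_pos: [0.486, -0.1497, 0.0543]
contact_force: [-0.5, -1.8, -1.3]
tool_pos: [0.4866, -0.1456, 0.0543]
contact_force: [-0.3, -1.4, -2.0]
tool_pos: [0.4873, -0.1415, 0.0543]
contact_force: [-0.6, -1.0, -2.6]
tool_pos: [0.4879, -0.1376, 0.0543]
contact_force: [-0.5, -2.3, -2.1]
tool_pos: [0.4885, -0.1337, 0.0543]
contact_force: [-0.7, -1.1, -1.5]
tool_pos: [0.4892, -0.1297, 0.0543]
contact_force: [-1.0, -1.8, -2.8]
tool_pos: [0.4898, -0.1258, 0.0543]
contact_force: [-1.4, -1.1, -1.7]
```

```bash

( python3 -m inch '[[[0,4,0,0]]]';python3 -m inch '[[[0,4,0,0]]]';python3 -m inch '[[[0,4,0,0]]]';python3 -m inch '[[[0,4,0,0]]]'
python3 -m inch '[[[0,4,0,0]]]';python3 -m inch '[[[0,4,0,0]]]';python3 -m inch '[[[0,4,0,0]]]';python3 -m inch '[[[0,4,0,0]]]'
python3 -m inch '[[[0,4,0,0]]]';python3 -m inch '[[[0,4,0,0]]]';python3 -m inch '[[[0,4,0,0]]]';python3 -m inch '[[[0,4,0,0]]]' )|grep -E 'pos|force'
```

```text
tool_pos: [0.4904, -0.1219, 0.0543]
contact_force: [-0.2, -0.4, -2.3]
tool_pos: [0.491, -0.118, 0.0543]
contact_force: [-1.1, -2.0, -1.9]
tool_pos: [0.4917, -0.114, 0.0543]
contact_force: [-0.6, -0.9, -1.3]
tool_pos: [0.4923, -0.1101, 0.0543]
contact_force: [-0.5, 0.2, -2.3]
tool_pos: [0.4929, -0.1061, 0.0543]
contact_force: [-2.1, -0.5, -2.0]
tool_pos: [0.4936, -0.1022, 0.0543]
contact_force: [-0.7, -1.0, -1.1]
tool_pos: [0.4942, -0.0982, 0.0543]
contact_force: [-0.6, 0.1, -2.2]
tool_pos: [0.4949, -0.0943, 0.0543]
contact_force: [-1.4, -0.8, -2.4]
tool_pos: [0.4955, -0.0903, 0.0543]
contact_force: [-1.0, -0.7, -2.3]
tool_pos: [0.4961, -0.0864, 0.0543]
contact_force: [-1.1, -0.4, -2.1]
tool_pos: [0.4968, -0.0824, 0.0543]
contact_force: [-2.1, -0.8, -2.5]
tool_pos: [0.4974, -0.0785, 0.0543]
contact_force: [-1.6, -2.2, -2.2]
```

```bash

( python3 -m inch '[[[0,4,0,0]]]';python3 -m inch '[[[0,4,0,0]]]';python3 -m inch '[[[0,4,0,0]]]';python3 -m inch '[[[0,4,0,0]]]'
python3 -m inch '[[[0,4,0,0]]]';python3 -m inch '[[[0,4,0,0]]]';python3 -m inch '[[[0,4,0,0]]]';python3 -m inch '[[[0,4,0,0]]]'
python3 -m inch '[[[0,4,0,0]]]';python3 -m inch '[[[0,4,0,0]]]' )|grep -E 'time|pos|force|open'
```

```text
time: 12.82
tool_pos: [0.498, -0.0745, 0.0543]
contact_force: [-2.3, -0.3, -2.4]
opening: 0.018
time: 12.95
tool_pos: [0.4986, -0.0706, 0.0543]
contact_force: [-1.9, -1.2, -2.0]
opening: 0.0175
time: 13.08
tool_pos: [0.4993, -0.0666, 0.0543]
contact_force: [-1.4, -0.6, -2.0]
opening: 0.0178
time: 13.2
tool_pos: [0.4999, -0.0627, 0.0543]
contact_force: [-1.8, -1.1, -2.5]
opening: 0.0176
time: 13.32
tool_pos: [0.5006, -0.0587, 0.0543]
contact_force: [-1.8, 0.7, -2.9]
opening: 0.0178
time: 13.45
tool_pos: [0.5012, -0.0548, 0.0543]
contact_force: [-1.3, -1.6, -2.5]
opening: 0.0181
time: 13.58
tool_pos: [0.5018, -0.0508, 0.0543]
contact_force: [-2.1, -1.3, -2.3]
opening: 0.0184
time: 13.7
tool_pos: [0.5025, -0.0469, 0.0543]
contact_force: [-2.8, -1.3, -2.9]
opening: 0.0178
time: 13.82
tool_pos: [0.5031, -0.043, 0.0543]
contact_force: [-2.7, -0.6, -2.3]
opening: 0.0174
time: 13.95
tool_pos: [0.5038, -0.039, 0.0543]
contact_force: [-2.7, -0.2, -2.3]
opening: 0.018
```

```bash
python3 - <<'E'
from h import *
s=observe();c=read_camera('top')
print(np.round(s['joint_efforts'],2))
cv2.imwrite('pics/t2.png',cv2.resize(c['img'][225:345,255:460],None,fx=3.9,fy=3.9,interpolation=cv2.INTER_CUBIC))
E
```

```text
[  0.11 -46.39 -19.29   0.27  -0.64  -0.07]
```

View pics/t2.png

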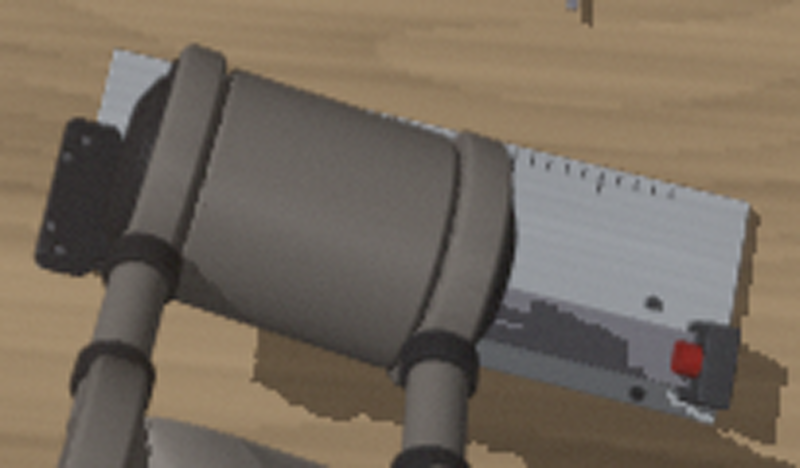

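```bash

( python3 -m inch '[[[0,4,0,0],[0,4,0,0],[0,3,0,0]]]';python3 -m inch '[[[0,2,0,0]]]';python3 -m inch '[[[0,1,0,0]]]';python3 -m inch '[[[0,1,0,0]]]';python3 -m inch '[[[0,1,0,0]]]'
python3 -m inch '[[[0,1,0,0]]]' )|grep -E 'time|pos|force'
```

```text
time: 14.38
tool_pos: [0.5055, -0.0282, 0.0543]
contact_force: [-2.7, -0.7, -0.9]
time: 14.5
tool_pos: [0.5058, -0.0262, 0.0543]
contact_force: [-3.3, -1.3, -2.2]
time: 14.62
tool_pos: [0.5059, -0.0253, 0.0543]
contact_force: [-2.6, 0.3, -1.9]
time: 14.75
tool_pos: [0.5061, -0.0245, 0.0543]
contact_force: [-2.8, -0.7, -3.1]
time: 14.88
tool_pos: [0.5062, -0.0235, 0.0543]
contact_force: [-3.4, -0.7, -3.0]
time: 15.0
tool_pos: [0.5064, -0.0227, 0.0543]
contact_force: [-4.3, -3.4, -1.7]
```

```bash

( python3 -m inch '[[[0,1,0,0]]]';python3 -m inch '[[[0,1,0,0]]]' )|grep -E 'time|pos|force'
```

```text
time: 15.12
tool_pos: [0.5065, -0.022, 0.0543]
contact_force: [-4.1, -5.3, -1.7]
time: 15.25
tool_pos: [0.5066, -0.0214, 0.0543]
contact_force: [-4.7, -8.4, -1.5]
```

```bash

python3 -m inch '[[[0,-4,0,0],[0,-6,0,0],[0,-6,0,0],[0,-6,0,0],[0,-6,0,0],[0,-6,0,0],[0,-6,0,0],[0,-6,0,0],[0,-6,0,0],[0,-6,0,0]]]' |grep -E 'pos|force'
( python3 -m inch '[[[0,-6,0,0],[0,-6,0,0],[0,-5,0,0],[0,-5,0,0],[0,-5,0,0],[0,-4,0,0]]]' 
python3 -m inch '[[[0,-3,0,0]]]';python3 -m inch '[[[0,-3,0,0]]]';python3 -m inch '[[[0,-3,0,0]]]';python3 -m inch '[[[0,-3,0,0]]]'
python3 -m inch '[[[0,-3,0,0]]]';python3 -m inch '[[[0,-3,0,0]]]';python3 -m inch '[[[0,-3,0,0]]]';python3 -m inch '[[[0,-3,0,0]]]' 
python3 -m inch '[[[0,-3,0,0]]]';python3 -m inch '[[[0,-3,0,0]]]' )|grep -E 'pos|force'
```

```text
tool_pos: [0.4975, -0.0782, 0.0543]
contact_force: [-3.5, 0.7, -3.1]
tool_pos: [0.4926, -0.1087, 0.0543]
contact_force: [-3.5, 1.0, -1.4]
tool_pos: [0.4921, -0.1116, 0.0543]
contact_force: [-3.4, 2.4, -2.0]
tool_pos: [0.4916, -0.1145, 0.0543]
contact_force: [-4.6, 1.8, -2.7]
tool_pos: [0.4912, -0.1174, 0.0543]
contact_force: [-3.1, 2.4, -3.2]
tool_pos: [0.4907, -0.1204, 0.0543]
contact_force: [-4.3, 1.6, -2.9]
tool_pos: [0.4902, -0.1234, 0.0543]
contact_force: [-4.3, 1.6, -3.6]
tool_pos: [0.4897, -0.1264, 0.0543]
contact_force: [-3.1, 1.6, -3.4]
tool_pos: [0.4893, -0.1293, 0.0543]
contact_force: [-3.8, 1.7, -3.5]
tool_pos: [0.4888, -0.1321, 0.0543]
contact_force: [-2.4, 4.8, -3.2]
tool_pos: [0.4883, -0.1348, 0.0543]
contact_force: [-1.7, 6.0, -1.7]
tool_pos: [0.488, -0.1375, 0.0543]
contact_force: [-2.7, 6.5, -2.5]
```

```bash

(python3 -m inch '[[[0,-3,0,0]]]';python3 -m inch '[[[0,-3,0,0]]]';python3 -m inch '[[[0,-3,0,0]]]';python3 -m inch '[[[0,-3,0,0]]]'
python3 -m inch '[[[0,-3,0,0]]]';python3 -m inch '[[[0,-3,0,0]]]' )|grep -E 'pos|force'
```

```text
tool_pos: [0.4874, -0.1407, 0.0543]
contact_force: [-3.6, 2.3, -3.4]
tool_pos: [0.4869, -0.1441, 0.0543]
contact_force: [-2.9, 1.6, -1.7]
tool_pos: [0.4864, -0.1472, 0.0543]
contact_force: [-3.0, 3.0, -4.5]
tool_pos: [0.4859, -0.1502, 0.0543]
contact_force: [-4.3, 2.3, -3.1]
tool_pos: [0.4854, -0.1531, 0.0543]
contact_force: [-3.7, 2.2, -4.2]
tool_pos: [0.485, -0.1561, 0.0543]
contact_force: [-3.6, 2.6, -3.6]
```

```bash

(python3 -m inch '[[[0,-4,0,0]]]';python3 -m inch '[[[0,-4,0,0]]]';python3 -m inch '[[[0,-4,0,0]]]';python3 -m inch '[[[0,-4,0,0]]]';python3 -m inch '[[[0,-4,0,0],[0,-2,0,0],[0,0,0,0]]]'; echo fwd
python3 -m inch '[[[0,2,0,0],[0,2,0,0]]]';python3 -m inch '[[[0,2,0,0]]]';python3 -m inch '[[[0,2,0,0]]]';python3 -m inch '[[[0,2,0,0]]]';python3 -m inch '[[[0,2,0,0]]]';python3 -m inch '[[[0,2,0,0]]]';python3 -m inch '[[[0,2,0,0]]]';python3 -m inch '[[[0,2,0,0]]]';python3 -m inch '[[[0,2,0,0]]]' )|grep -E 'fwd|pos|force'
```

```text
tool_pos: [0.4843, -0.16, 0.0543]
contact_force: [-3.1, 2.2, -4.1]
tool_pos: [0.4837, -0.164, 0.0543]
contact_force: [-4.1, 2.1, -3.6]
tool_pos: [0.483, -0.168, 0.0543]
contact_force: [-3.4, 2.4, -4.4]
tool_pos: [0.4824, -0.1719, 0.0543]
contact_force: [-3.4, 1.2, -3.4]
tool_pos: [0.4815, -0.1779, 0.0543]
contact_force: [-3.8, 0.0, -4.8]
fwd
tool_pos: [0.4822, -0.1735, 0.0543]
contact_force: [-4.9, -0.8, -3.6]
tool_pos: [0.4825, -0.1714, 0.0543]
contact_force: [-4.8, -1.1, -4.2]
tool_pos: [0.4828, -0.1694, 0.0543]
contact_force: [-3.8, 0.2, -4.2]
tool_pos: [0.4831, -0.1674, 0.0543]
contact_force: [-3.5, -0.8, -4.7]
tool_pos: [0.4835, -0.1656, 0.0543]
contact_force: [-4.9, -1.3, -4.2]
tool_pos: [0.4837, -0.1641, 0.0543]
contact_force: [-4.7, -4.7, -5.2]
tool_pos: [0.484, -0.1622, 0.0543]
contact_force: [-4.9, -3.2, -4.8]
tool_pos: [0.4843, -0.1601, 0.0543]
contact_force: [-4.7, -3.8, -4.1]
tool_pos: [0.4846, -0.1584, 0.0543]
contact_force: [-5.5, -5.1, -4.5]
```

```bash

(python3 -m inch '[[[0,3,0,0],[0,3,0,0],[0,3,0,0]]]';python3 -m inch '[[[0,0,0,0]]]';python3 -m inch '[[[0,0,0,0]]]')|grep -E 'time|pos|force'
```

```text
time: 21.75
tool_pos: [0.4862, -0.1487, 0.0543]
contact_force: [-4.3, -1.5, -3.8]
time: 21.88
tool_pos: [0.4862, -0.1481, 0.0543]
contact_force: [-2.3, 3.5, -3.9]
time: 22.0
tool_pos: [0.4862, -0.1481, 0.0543]
contact_force: [-2.3, 5.0, -3.1]
```

```bash

python3 -m inch '[[[0,0,0,0],[0,0,0,0],[0,0,0,0],[0,0,-15,0],[0,0,-30,0],[0,0,-30,0],[0,0,-30,0],[0,40,-20,0],[0,45,0,0],[0,45,0,0]]]' -1
python3 - <<'E'
from h import *
s=observe();print(s['tool_pos'],s['tool_rot'])
Z=dict(carriage_grip=.066,eraser_c=.035)
for n in('top','side'):
    c=read_camera(n)
    for k,z in Z.items():
        for o in place_of(n,k)[:1]: print(n,k,np.round(o['conf'],2),np.round(onz(c,o['at'],z),4))
    if n=='top':t=c
cv2.imwrite('pics/t3.png',cv2.resize(t['img'][180:345,90:400],None,fx=2.5,fy=2.5,interpolation=cv2.INTER_CUBIC))
E
```

```text
time: 23.25
tool_pos: [0.5073, -0.0195, 0.181]
tool_rot: [3.142, 0.003, 2.981]
contact_force: [0.6, -0.6, -0.2]
opening: 0.0916
[ 0.5073026  -0.01950805  0.18098891] [3.14158145e+00 2.63311373e-03 2.98104922e+00]
top eraser_c 0.79 [0.5334 0.2859 0.035 ]
side carriage_grip 0.5 [ 0.4872 -0.1469  0.066 ]
side eraser_c 0.81 [0.5394 0.2782 0.035 ]
```

View pics/t3.png

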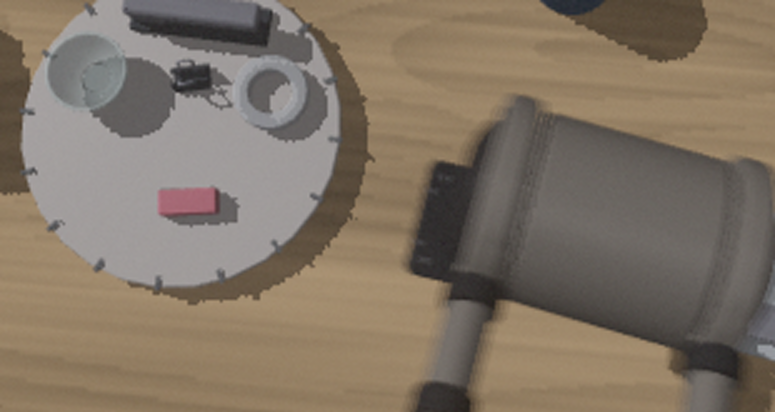

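```bash

python3 -m inch '[[[3.4,50,5,0],[3.4,50,5,0],[3.4,50,5,0],[3.4,50,5,0],[3.4,50,5,0],[3.4,50,5,0],[0,0,8,-0.12],[0,0,8,-0.12],[0,0,0,0]]]' -1
python3 - <<'E'
from h import *
s,c=wcam();print(s['tool_pos'],s['tool_rot'],s['qpos'][5])
for o in place_of('wrist','eraser_c')[:1]: p=onz(c,o['at'],.035);print(o,p,mv(s,[p[0],p[1],.033]))
im=c['img'];hsv=cv2.cvtColor(im,cv2.COLOR_BGR2HSV)
m=((hsv[...,1]>80)&((hsv[...,0]>165)|(hsv[...,0]<6))).astype(np.uint8)
n,l,st,ce=cv2.connectedComponentsWithStats(m);i=1+np.argmax(st[1:,4]);ys,xs=np.where(l==i)
pts=np.array([onz(c,(y,x),.044)[:2] for y,x in zip(ys,xs)],np.float32);print(st[i],cv2.minAreaRect(pts))
cv2.imwrite('pics/w2.png',im)
E
```

```text
time: 24.68
tool_pos: [0.5346, 0.2776, 0.1328]
tool_rot: [-3.141, -0.001, -3.064]
contact_force: [-0.7, -0.4, 0.5]
opening: 0.0914
[0.53461356 0.27762517 0.13275132] [-3.14107299e+00 -1.36241761e-03 -3.06398614e+00] -1.2964734691222226
{'at': [206.0, 277.7], 'conf': 0.73} [0.53222151 0.2786282  0.035     ] [ 2.2  1.2 99.8]
[ 249  195   56   29 1392] ((0.5325891971588135, 0.27767348289489746), (0.02420053631067276, 0.04871533066034317), 7.494665622711182)
```

View pics/w2.png

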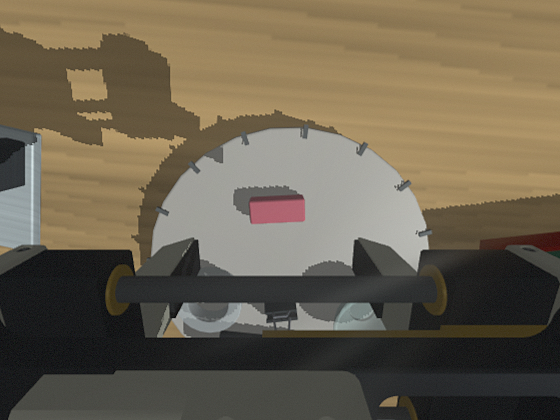

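```bash

python3 -m inch '[[[1.8,0.6,25,-0.03],[0,0,30,0],[0,0,25,0],[0,0,15,0],[0,0,6,0],[0,0,0,0]]]' -1
python3 -m inch '[[[0,0,0,0],[0,0,0,0],[0,0,0,0],[0,0,0,0],[0,0,0,0],[0,0,0,0],[0,0,0,0]]]' 1 15
```

```text
time: 25.52
tool_pos: [0.5329, 0.2793, 0.0327]
tool_rot: [3.141, 0.001, -3.032]
contact_force: [-0.1, -0.0, 0.1]
opening: 0.092
time: 26.4
tool_pos: [0.5326, 0.2794, 0.0324]
tool_rot: [3.141, 0.0, -3.031]
contact_force: [-0.3, -0.6, 1.3]
opening: 0.0501
```

```bash

python3 -m inch '[[[0,0,-10,0],[0,0,-30,0],[0,0,-40,0],[0,0,-40,0.09],[0,0,0,0.09],[0,0,0,0.09],[0,0,0,0]]]'
python3 -m inch '[[[-5,-25,0,0],[-8,-45,0,0],[-9,-45,0,0],[-9,-45,0,0],[-9,-45,0,0],[-9,-45,0,0],[-9,-45,0,0],[-9,-45,0,0],[-8,-45,0,0],[-6,-40,0,0]]]'
python3 -m inch '[[[0,0,0,0],[0,0,0,0]]]'
python3 - <<'E'
from h import *
s=observe();print(s['tool_rot'],mv(s,[.5454,-.1576,.0195]))
E
```

```text
time: 27.28
tool_pos: [0.5326, 0.2794, 0.153]
tool_rot: [3.141, 0.001, 2.983]
contact_force: [-0.0, 0.1, 0.1]
opening: 0.0495
time: 28.52
tool_pos: [0.5448, -0.1549, 0.1525]
tool_rot: [-3.142, 0.0, 2.984]
contact_force: [0.2, -0.4, -0.7]
opening: 0.0498
time: 28.78
tool_pos: [0.5448, -0.1527, 0.1523]
tool_rot: [3.141, -0.0, 2.982]
contact_force: [0.1, -0.1, -0.7]
opening: 0.0495
[ 3.14099771e+00 -3.54519502e-04  2.98247317e+00] [ -1.5  -4.8 132.8]
```

```bash

python3 -m inch '[[[-1.5,-4.8,25,0],[0,0,30,0],[0,0,20,0],[0,0,0,0]]]'
python3 - <<'E'
from h import *
s,c=wcam();print(mv(s,[.5454,-.1576,.0195]))
for k,z in dict(carriage_grip=.066,ledge=.012).items():
    for o in place_of('wrist',k)[:1]: print(k,o,onz(c,o['at'],z))
c=read_camera('side')
for o in place_of('side','eraser_c')[:1]: print(o,onz(c,o['at'],s['tool_pos'][2]+.0025))
cv2.imwrite('pics/s3.png',cv2.resize(c['img'][90:250,200:400],None,fx=3.5,fy=3.5,interpolation=cv2.INTER_CUBIC))
E
```

```text
time: 29.28
tool_pos: [0.5447, -0.1563, 0.0761]
tool_rot: [3.14, -0.003, 2.984]
contact_force: [0.7, -0.0, -0.3]
opening: 0.0499
[-1.1 -1.2 56.6]
carriage_grip {'at': [153.6, 272.1], 'conf': 0.83} [ 0.48564227 -0.14986492  0.066     ]
ledge {'at': [223.1, 282.4], 'conf': 0.75} [ 0.54770552 -0.15206243  0.012     ]
{'at': [156.0, 332.7], 'conf': 0.2} [ 0.48968974 -0.13040463  0.0785677 ]
```

View pics/s3.png

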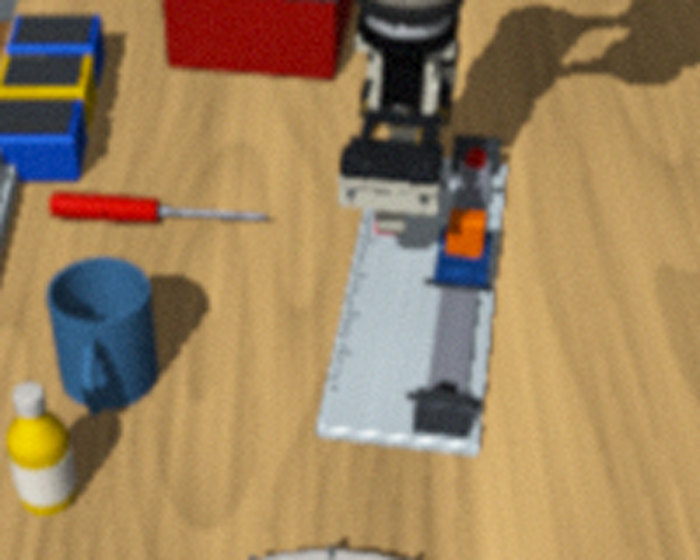

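```bash

python3 -m inch '[[[-1,-1,25,0],[0,0,15,0],[0,0,10,0],[0,0,4,0],[0,0,0,0]]]'; python3 -m inch '[[[0,0,1,0],[0,0,1,0],[0,0,0,0]]]'
```

```text
time: 30.15
tool_pos: [0.5466, -0.1593, 0.0234]
tool_rot: [3.142, 0.0, 2.982]
contact_force: [-0.3, 0.7, -0.6]
opening: 0.05
time: 30.52
tool_pos: [0.5465, -0.1593, 0.0214]
tool_rot: [3.142, 0.0, 2.982]
contact_force: [-0.2, -0.3, -0.9]
opening: 0.0497
```

```bash

python3 -m inch '[[[0.5,1.5,1,0],[0,0,1,0],[0,0,0,0]]]'; python3 -m inch '[[[0,0,1,0],[0,0,0,0]]]';python3 -m inch '[[[0,0,0.5,0],[0,0,0,0]]]'
```

```text
time: 30.9
tool_pos: [0.5461, -0.1576, 0.0192]
tool_rot: [3.141, -0.0, 2.982]
contact_force: [-0.0, 0.4, -0.5]
opening: 0.0497
time: 31.15
tool_pos: [0.5463, -0.1577, 0.0184]
tool_rot: [3.142, 0.0, 2.982]
contact_force: [-0.3, 0.2, 1.2]
opening: 0.05
time: 31.4
tool_pos: [0.5463, -0.1577, 0.0184]
tool_rot: [-3.142, 0.0, 2.982]
contact_force: [-0.9, 1.1, 5.3]
opening: 0.0497
```

Contact at 5 N; release, lift, retreat toward the start side, and look.

```bash

python3 -m inch '[[[0,0,0,0],[0,0,0,0],[0,0,0,0],[0,0,0,0],[0,0,-20,0],[0,0,-40,0],[0,0,-40,0],[0,0,-40,0],[0,30,-20,0],[0,50,0,0]]]' -1
python3 -m inch '[[[0,50,0,0],[0,50,0,0],[0,50,0,0],[0,20,0,0],[0,0,0,0]]]'
python3 - <<'E'
from h import *
Z=dict(carriage_grip=.066,eraser_c=.021,ledge=.012,turntable=0,bowl=.026,tape=.026)
ey=np.array([.1588,.9873]);P={}
for n in('top','side'):
    c=read_camera(n)
    for k,z in Z.items():
        for o in place_of(n,k)[:1]:
            p=onz(c,o['at'],z)[:2];print(n,k,np.round(o['conf'],2),np.round(p,4),'along',round(p@ey,4))
    if n=='top':t=c
print(observe()['tool_pos'],observe()['contact_force'])
cv2.imwrite('pics/t4.png',cv2.resize(t['img'][170:345,90:460],None,fx=2.1,fy=2.1,interpolation=cv2.INTER_CUBIC))
E
```

```text
time: 32.65
tool_pos: [0.56, -0.0793, 0.1799]
tool_rot: [-3.141, 0.004, 2.979]
contact_force: [-0.0, 0.1, 0.5]
opening: 0.0915
time: 33.28
tool_pos: [0.5859, 0.0898, 0.1776]
tool_rot: [-3.141, -0.0, 2.984]
contact_force: [0.4, 1.0, 0.3]
opening: 0.0915
top carriage_grip 0.82 [ 0.4813 -0.1483] along -0.07
top eraser_c 0.68 [ 0.5502 -0.1537] along -0.0643
top ledge 0.87 [ 0.543  -0.1625] along -0.0742
top turntable 0.57 [0.6009 0.2955] along 0.3872
top bowl 0.56 [0.6394 0.3705] along 0.4673
side carriage_grip 0.9 [ 0.4877 -0.1483] along -0.069
side eraser_c 0.16 [0.805  0.0969] along 0.2235
side ledge 0.81 [ 0.5395 -0.1634] along -0.0757
side turntable 0.97 [0.6082 0.2897] along 0.3826
side bowl 0.74 [0.6405 0.377 ] along 0.4739
side tape 0.93 [0.6343 0.2216] along 0.3195
[0.58598482 0.08905046 0.17784042] [-0.99450961  0.17575957  0.10730252]
```

View pics/t4.png

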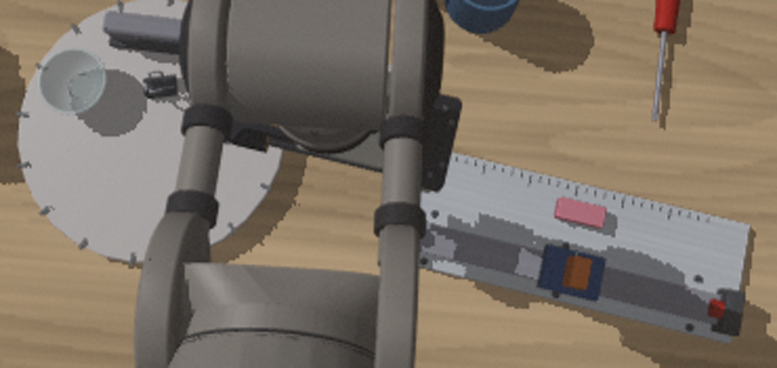

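```bash
python3 - <<'E'
from h import *
c=read_camera('top');hsv=cv2.cvtColor(c['img'],cv2.COLOR_BGR2HSV);ey=np.array([.1588,.9873])
m=((hsv[...,1]>80)&((hsv[...,0]>165)|(hsv[...,0]<3)));m[:255]=0;m[285:]=0;m[:,:340]=0;m[:,395:]=0
ys,xs=np.where(m);pts=np.array([onz(c,(y,x),.030)[:2] for y,x in zip(ys,xs)],np.float32)
r=cv2.minAreaRect(pts);print(len(pts),r,np.array(r[0])@ey,'target',np.array([.4862,-.1483])@ey)
hand_in()
E
```

```text
227 ((0.5488781929016113, -0.158100888133049), (0.050185441970825195, 0.021436607465147972), 81.39675903320312) -0.0689311498209834 target -0.06920802999999999
the job is handed in; nothing more can be done
```

The carriage is parked at the sticky spot and released, the eraser lies flat on the ledge level with its middle, and the job is handed in, at about 34 s of the 67 s.

- **Stroking:** I pushed the carriage onto the red buffer and then the full travel onto the black one, at no more than 5 cm/s. The force was about 8 N against each buffer. The two contact points came out 0.2406 m apart, against the 0.240 m stated.
- **Sticky spot:** On the first stroke from the red side the drag barely showed, at about 2.5 N. I felt it clearly on the return, and again on a slow repeat pass from the red side. It set in at y ≈ -0.130 coming from black and y ≈ -0.1665 coming from red. That puts the middle at y ≈ -0.1485 in world coordinates, a slide position of about 0.113 m. I released the carriage at -0.148.
- **Force reading:** The force faded sooner than the description suggested, before the middle and not past it. It peaked at about 6.5 N. I therefore took the middle from where the drag set in on each side, not from the peak.
- **Last checks:** Measured from the top camera, the eraser's centre is level with the released carriage to about 0.3 mm and in line with the rail. Its distance from the rail is about 3 mm beyond the middle of the ledge. The network's own estimate put the eraser about 5 mm off along the rail, but I trusted the measured outline. The side camera did not find the eraser. The bowl, tape and turntable read where they were at the start to within about 1 cm, the networks' own scatter. I did not re-measure the stapler, clip, mug, bottle or screwdriver. The arm was clear of everything.

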